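# Slide a terminal block along the rail into the jig's corner pocket

### The arm

A 6-joint arm with a two-finger parallel gripper is mounted at the origin on the work surface. World frame = base frame: x ahead of the robot, y to its left, z up, the work surface at z = 0. Lengths are in m, angles in rad, forces in N, time in s.
With the tool pointing down it reaches from about 0.225 to 0.875 m from the base axis. Payload 3.4 kg.
Tool frame: the origin (TCP) lies midway between the tips of the shut fingers; the grasp point (between the pads) lies r.tcp_to_grasp behind it (r.tcp_to_grasp is the distance from the TCP to the grasp point, in m); z points along the fingers, y is the direction in which the jaws open and shut (so a half turn about z gives the same grasp; the last joint's range is limited). The gripper opens to 85 mm and grips with 20 to 120 N. Pads are 22 mm wide; open, the fingers measure 114 mm over their backs; the gripper's body (76 mm by 85 mm) begins 54 mm behind the grasp point. The pads swing forward as they close: fully open they stand 13 mm farther back than shut.
Start: joints at [1.097, 0.276, 1.505, -0, 1.361, -0.121], TCP at [0.199, 0.54, 0.231] pointing down, gripper open.
Joint ranges: [-2.89, 2.89], [-0.75, 2.08], [0.22, 2.7], [-1.18, 4.32], [0.11, 2.71], [-2.7, 2.7]. Speed limits (rad/s): [2.57, 2.57, 3.14, 3.14, 3.14, 3.14].

### API

Orientations are given as a 3x3 rotation matrix whose columns are the frame's x, y, z axes.
In Python, from plant import r gives the robot as it stands.
- The arm moves only by the shell command python3 -m handwheel 'ROWS'. ROWS is a JSON object of lists of equal length, an entry for each row: "delta_pos": the shift along the tool's x, y, z in m, a list of three; "rot": the turn, a rotation vector about the tool's x, y, z in rad, a list of three; "hand": the finger opening in m, from 0 to 0.0854. A call has 1 to 12 rows; each row shifts and turns the commanded pose from where the row before left it, along the tool's axes as they then stand; what a row does not reach is not made up. A row lasts 1/8 s, in which the tool goes at most 62.5 mm and 10.7 degrees, less where a joint would pass 70% of its speed; a pose out of reach is approached as far as the arm can. A call is refused whole if a number of a shift passes 0.0625 or a number of a turn 0.188, either way. A call with a gripper value outside its range is refused whole. The fingers move at their own pace and stop on an object; the grip force is fixed at half the most. Time passes only in rows, so rows that do not move let the fingers close. It gives the time, the measured TCP pose, the force and the opening at its end, in the units of the state.
- r.read_state(): the state, without advancing time (a new reading comes with each control period).
- r.capture(name): name is "scene" or "top" or "wrist"; returns the picture (420x560x3 uint8, red, green, blue); there is no depth.
- r.calibration(name): a dict with "fx", "fy", "cx", "cy" (pixels), "D" ([k1, k2, p1, p2, k3] as OpenCV has them; the pictures are not rectified), "extrinsics" (4x4, takes a point from camera to world coordinates). Camera axes: x right, y down, z forward; pixel columns grow to the right and rows downward; lengths in m; the calibration is good to about 2 mm. A picture is of the moment at which its call begins: read the wrist's pose just before it. calibration takes no time and is no camera call; for the wrist camera it gives the pose at the moment of the call.
- r.job_done(): hands the job in, once; it reports no verdict.
The state is a dict: "time": time; "qpos": joint angles; "joint_vel": joint speeds; "joint_torque": joint torques, N m; "ee_pos": TCP position; "orientation": TCP orientation; "ft_force": force on the tool from outside, world axes, zero at the start; "ft_torque": the same for the moment, N m; "finger_gap": finger opening in m.
Only numpy, scipy, OpenCV 4.12 (cv2) and the standard library are available. Lean on these libraries where they do the work, as an engineer would, in place of code of your own. Each camera call takes 0.05 s, during which the arm holds its last target. There are 200 camera calls.

### The job

With the fingertips, push the loose black terminal block on the grey jig plate squarely up against the long white-faced rail, doing this before the block passes the scribed line. Then keep it pinned against the rail and drag it along past the line, into the corner pocket, until it sits flush against both the rail and the end stop, and take the fingers away. The block must only slide: never lift or tip it, and leave the brass standoff, the clip tray, the jar and the pliers where they are.

Things in the scene. Friction and masses are not known exactly. Their poses are not given: they have to be found in the camera images.
- jig: Fixed assembly jig: a grey plate 150 mm (its x) by 340 mm (its y), 8 mm thick, lying on the table. Origin: centre of the plate's underside; z up. Its x axis points across the plate to the rail (away from the robot, give or take 17 degrees), its y axis along the rail towards the pocket. It carries the rail, end stop, lip and scribed line below.
- rail (a point): Long steel rail along the plate's far edge, its working face a white slick plastic strip (friction about 0.12; plate and block about 0.6). This point: middle of that face at the plate's top (jig x = +50, y = -5, z = +8 mm); axes as the jig's. The face runs from jig y = -160 to +150 mm and rises 14 mm above the plate; the rail is 14 mm thick.
- stop (a point): Dark steel end stop across the rail's +y end. This point: on its working face, at the plate's top, at the rail's face (jig x = +50, y = +130, z = +8 mm); axes as the jig's. It is 14 mm high, 14 mm thick and reaches from the rail to jig x = +2 mm.
- lip (a point): Low lip on the pocket's near side, only 4 mm above the plate. This point: the start of its straight face, on the plate's top (jig x = +10, y = +100, z = +8 mm); axes as the jig's. It is 10 mm wide and runs to the end stop; a flared lead-in, as low, goes before it, back to jig y = +85 and x = -6 mm. The pocket so formed is 40 mm wide, open above and at its -y end.
- line (a point): Thin scribed line (flat, no step) across the plate at jig y = +30 mm. This point: its end at the rail, on the plate's top (jig x = +50, y = +30, z = +8 mm); axes as the jig's.
- pocket (a point): Where the middle of the block's underside belongs: on the plate's top in the corner pocket (jig x = +32, y = +108, z = +8 mm); axes as the jig's.
- block: Loose black plastic terminal block, a plain box 36 mm (its x) by 44 mm (its y) by 22 mm high, about 60 g, six flat screw heads on top. Origin: centre of its underside, z up. Starts on the plate before the scribed line (middle at jig y = -115 to -45 mm), 15 to 50 mm off the rail, turned up to 30 degrees. In the pocket its 44 mm sides lie along the rail, either way round.
- standoff: Bystander: loose brass hexagonal standoff, 18 mm across and 25 mm tall, standing on the plate's near side, about 45 mm or more clear of the pocket. Origin: centre of its underside. Leave alone.
- clip_tray: Bystander: open cardboard tray of clips, 140 x 100 x 35 mm, on the table to the left of the jig. Origin: centre of its underside. Leave alone.
- jar: Bystander: small white jar, 54 mm across and 60 mm tall, on the table to the left of the jig. Origin: centre of its underside. Leave alone.
- pliers: Bystander: pliers with blue handles, about 155 mm long, lying on the table to the right of the jig, 14 mm high. Origin: near the pivot, on the table. Leave alone.

How it is judged:
By the outcome, as a careful person would: the job done as asked, in the order asked, and still so for the second after the job is handed in, with the robot touching nothing.
It also fails if it takes over 64 s, if anything falls off the work surface, if the arm or the gripper's body presses on something with over 40 N, if the wrist force passes 120 N, or if a joint passes its speed limit or range.

## Working session

There is one attempt and no reset: what is moved stays moved. The work goes in short steps, Python scripts to look and compute and a shell command to move; the robot and the scene stay as the last step left them, time stands still between calls to the robot, and variables do not carry over. Pictures are saved under pics/ and viewed, about 8 in all and at most 12, crops included, and the job is handed in when it is done.

```bash
mkdir -p pics; ls
python3 - <<'E'
from plant import r
import cv2,numpy as np
s=r.read_state();print(s['time'],s['ee_pos'],s['orientation'],s['finger_gap'],r.tcp_to_grasp)
for n in("top","scene"):
    im=r.capture(n);cv2.imwrite(f'pics/{n}0.png',im[:,:,::-1]);c=r.calibration(n);print(n,c)
E
```

```text
pics
0.0 [0.19843955 0.53910066 0.2304436 ] [[-9.38424339e-01  3.45483837e-01 -8.24059575e-04]
 [ 3.45484756e-01  9.38422944e-01 -1.63151034e-03]
 [ 2.09655959e-04 -1.81574904e-03 -9.99998330e-01]] 0.08533447415502067 0.0187
top {'fx': 478.2219320447045, 'fy': 478.2219320447045, 'cx': 277.40049972265723, 'cy': 210.0990841045995, 'D': array([0.02412481, 0.        , 0.        , 0.        , 0.        ]), 'extrinsics': array([[-1.18593890e-02, -9.90236145e-01,  1.38894677e-01,
         3.38438464e-01],
       [-9.99925045e-01,  1.13216579e-02, -4.66097918e-03,
        -5.85911130e-04],
       [ 3.04295203e-03, -1.38939543e-01, -9.90296190e-01,
         1.26989329e+00],
       [ 0.00000000e+00,  0.00000000e+00,  0.00000000e+00,
         1.00000000e+00]])}
scene {'fx': 422.50411012426366, 'fy': 422.50411012426366, 'cx': 281.84988780444, 'cy': 208.52392270611685, 'D': array([-0.09007437,  0.        ,  0.        ,  0.        ,  0.        ]), 'extrinsics': array([[-0.09968049,  0.77966285, -0.61821488,  1.10512192],
       [ 0.99497364,  0.08406743, -0.05440698,  0.04239267],
       [ 0.00955263, -0.62053083, -0.78412387,  0.79805871],
       [ 0.        ,  0.        ,  0.        ,  1.        ]])}
```

View pics/top0.png

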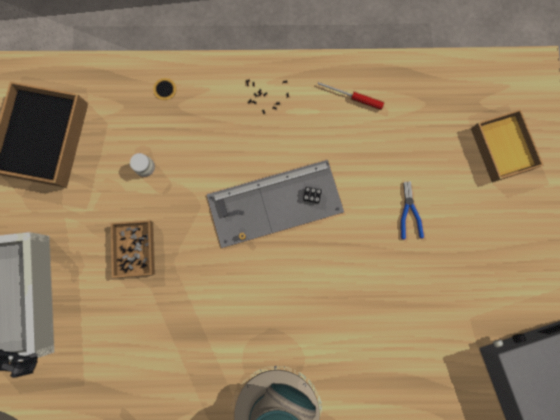

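View pics/scene0.png

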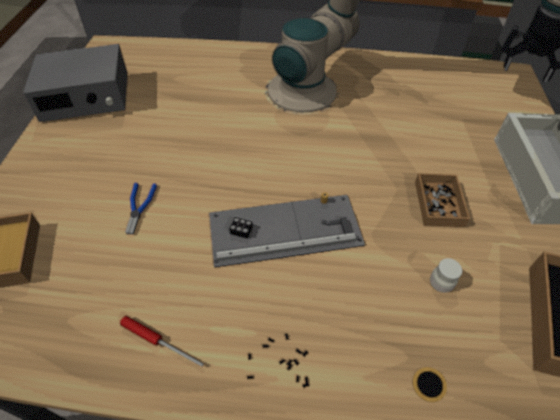

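The top view shows the plate with corners at about (207,193), (327,162), (343,209) and (221,246). The block is at (312,195), the standoff at (242,236) and the pocket at the left end near (225,208). The scene view agrees.

```bash
cat > h.py <<'E'
from plant import r
import cv2,numpy as np
def cast(c,uv,z):
    K=np.array([[c['fx'],0,c['cx']],[0,c['fy'],c['cy']],[0,0,1]])
    p=cv2.undistortPoints(np.array(uv,float).reshape(-1,1,2),K,c['D']).reshape(-1,2)
    E=c['extrinsics'];d=np.c_[p,np.ones(len(p))]@E[:3,:3].T
    o=E[:3,3];return o+d*((z-o[2])/d[:,2])[:,None]
def proj(c,P):
    K=np.array([[c['fx'],0,c['cx']],[0,c['fy'],c['cy']],[0,0,1]]);E=np.linalg.inv(c['extrinsics'])
    return cv2.projectPoints(np.array(P,float).reshape(-1,1,3),cv2.Rodrigues(E[:3,:3])[0],E[:3,3],K,c['D'])[0].reshape(-1,2)
E
python3 - <<'E'
from h import *
im=cv2.imread('pics/top0.png');c=r.calibration('top')
hsv=cv2.cvtColor(im,cv2.COLOR_BGR2HSV)
m=((hsv[:,:,1]<60)).astype(np.uint8)*255
m[:150]=0;m[260:]=0;m[:,:195]=0;m[:,355:]=0
m=cv2.morphologyEx(m,cv2.MORPH_CLOSE,np.ones((5,5)))
cs,_=cv2.findContours(m,cv2.RETR_EXTERNAL,cv2.CHAIN_APPROX_NONE);k=max(cs,key=cv2.contourArea)
W=cast(c,k.reshape(-1,2),.008)
rect=cv2.minAreaRect((W[:,:2]*1000).astype(np.float32));print(rect)
print(cv2.boxPoints(rect))
print('block',cast(c,[[312,195]],.03),'standoff',cast(c,[[242,236]],.033))
w=r.calibration('wrist');s=r.read_state();T=np.eye(4);T[:3,:3]=s['orientation'];T[:3,3]=s['ee_pos']
print(np.round(np.linalg.inv(T)@w['extrinsics'],3),w['fx'])
E
```

```text
((535.1578369140625, 0.721923828125), (149.00277709960938, 338.93719482421875), 15.737273216247559)
[[ 417.4847   143.63132]
 [ 509.4135  -182.60098]
 [ 652.83093 -142.18747]
 [ 560.90216  184.04483]]
block [[ 0.55139635 -0.09788701  0.03      ]] standoff [[0.44520707 0.08611266 0.033     ]]
[[ 0.001 -0.962 -0.272  0.069]
 [ 1.     0.001 -0.     0.   ]
 [ 0.    -0.272  0.962 -0.142]
 [ 0.     0.     0.     1.   ]] 345.1775171510606
```

```bash
python3 -m handwheel '{"delta_pos":[[-0.041,-0.034,0],[-0.041,-0.034,0],[-0.041,-0.034,0],[-0.041,-0.034,0],[-0.041,-0.034,0],[-0.041,-0.034,0],[-0.041,-0.034,0],[-0.041,-0.034,0],[-0.041,-0.034,0],[-0.041,-0.034,0],[-0.041,-0.034,0],[-0.041,-0.034,0]],"rot":[[0,0,0],[0,0,0],[0,0,0],[0,0,0],[0,0,0],[0,0,0],[0,0,0],[0,0,0],[0,0,0],[0,0,0],[0,0,0],[0,0,0]],"hand":[0.015,0.015,0.015,0.015,0.015,0.015,0.015,0.015,0.015,0.015,0.015,0.015]}'
python3 -m handwheel '{"delta_pos":[[0,0,0],[0,0,0],[0,0,0],[0,0,0],[0,0,0],[0,0,0],[0,0,0]],"rot":[[0,0,0.18],[0,0,0.18],[0,0,0.18],[0,0,0.18],[0,0,0.18],[0,0,0.18],[0,0,0.18]],"hand":[0.015,0.015,0.015,0.015,0.015,0.015,0.015]}'
python3 -m handwheel '{"delta_pos":[[0,0,0],[0,0,0],[0,0,0],[0,0,0],[0,0,0],[0,0,0],[0,0,0],[0,0,0]],"rot":[[0,0,0.18],[0,0,0.18],[0,0,0.18],[0,0,0.18],[0,0,0.18],[0,0,0.18],[0,0,0.18],[0,0,0]],"hand":[0.015,0.015,0.015,0.015,0.015,0.015,0.015,0.015]}'
python3 - <<'E'
from h import *
s=r.read_state();print(s['time'],s['ee_pos'],s['orientation'],s['finger_gap'],s['ft_force'])
c=r.calibration('wrist');im=r.capture('wrist');cv2.imwrite('pics/w1.png',im[:,:,::-1]);np.save('c1.npy',c,allow_pickle=True)
E
```

```text
time: 1.6
ee_pos: [0.5199, -0.0148, 0.231]
orientation: [[-0.938, 0.346, -0.0], [0.346, 0.938, 0.0], [0.001, 0.0, -1.0]]
ft_force: [0.6, 0.9, 0.2]
finger_gap: 0.0149
time: 2.48
ee_pos: [0.5191, -0.0132, 0.2308]
orientation: [[0.048, 0.999, -0.001], [0.999, -0.048, 0.0], [0.0, -0.001, -1.0]]
ft_force: [-0.3, 0.4, -0.4]
finger_gap: 0.0152
time: 3.48
ee_pos: [0.5191, -0.0132, 0.2309]
orientation: [[0.964, 0.268, -0.001], [0.268, -0.964, 0.0], [-0.001, -0.0, -1.0]]
ft_force: [0.0, 0.3, -0.2]
finger_gap: 0.0149
3.475 [ 0.51911852 -0.0132197   0.23090673] [[ 9.63550370e-01  2.67525603e-01 -8.57641891e-04]
 [ 2.67525906e-01 -9.63550633e-01  2.58706868e-04]
 [-7.57170676e-04 -4.78718523e-04 -9.99999599e-01]] 0.01490759113850321 [ 0.00520162  0.30533907 -0.21550154]
```

View pics/w1.png

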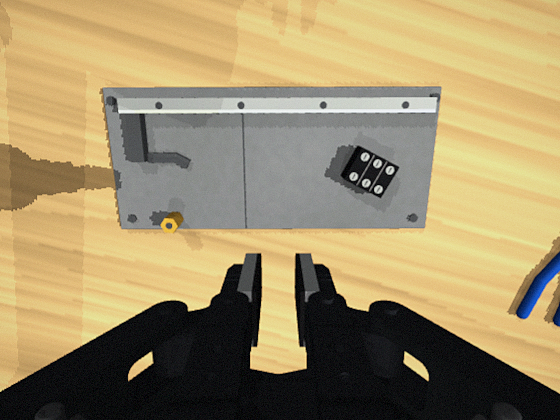

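The wrist view shows the plate upright, with the rail across the top at y≈105, the scribed line at x≈245, and the stop and lip around (135-190,115-165). The block is at (370,172), turned about 25°. The standoff is at (170,224).

Run:
```python
from h import *
c=np.load('c1.npy',allow_pickle=True).item();im=cv2.imread('pics/w1.png');g=cv2.cvtColor(im,cv2.COLOR_BGR2GRAY).astype(int);hsv=cv2.cvtColor(im,cv2.COLOR_BGR2HSV)
# plate
m=(hsv[:,:,1]<45).astype(np.uint8)*255;m[:75]=0;m[240:]=0;m[:,:95]=0;m[:,450:]=0
m=cv2.morphologyEx(m,cv2.MORPH_CLOSE,np.ones((7,7)));m=cv2.morphologyEx(m,cv2.MORPH_OPEN,np.ones((9,9)))
k=max(cv2.findContours(m,0,1)[0],key=cv2.contourArea)
k=max(cv2.findContours(m,cv2.RETR_EXTERNAL,cv2.CHAIN_APPROX_NONE)[0],key=cv2.contourArea)
W=cast(c,k.reshape(-1,2),.008);rp=cv2.minAreaRect((W[:,:2]*1000).astype(np.float32));print('plate',rp)
# rail white strip: bright, in band; edge fits
cols=np.arange(160,430,4);lo=[];up=[]
for u in cols:
    col=g[88:130,u];b=np.where(col>185)[0]
    if len(b)>4: up.append((u,88+b[0]-.5));lo.append((u,88+b[-1]+.5))
for n,p,z in(('railtop far',up,.022),('low edge',lo,.022),('low edge',lo,.008)):
    P=cast(c,p,z)[:,:2];vx,vy,x0,y0=cv2.fitLine((P*1000).astype(np.float32),cv2.DIST_HUBER,0,.01,.01).ravel();print(n,z,np.degrees(np.arctan2(vy,vx)),x0,y0)
# block
b=(g<60).astype(np.uint8)*255;b[:130]=0;b[215:]=0;b[:,:320]=0;b[:,420:]=0
b=cv2.morphologyEx(b,cv2.MORPH_CLOSE,np.ones((9,9)));k=max(cv2.findContours(b,cv2.RETR_EXTERNAL,cv2.CHAIN_APPROX_NONE)[0],key=cv2.contourArea)
P=cast(c,k.reshape(-1,2),.03);rb=cv2.minAreaRect((P[:,:2]*1000).astype(np.float32));print('block mask',rb)
# screws as bright blobs on block
s=((g>130)&(hsv[:,:,1]<60)).astype(np.uint8);fm=np.zeros_like(s);cv2.drawContours(fm,[k],-1,1,-1);s&=fm
n,l,st,ce=cv2.connectedComponentsWithStats(s);q=[ce[i] for i in range(1,n) if st[i,4]>15];print(np.round(cast(c,q,.031)*1000,1))
cv2.imwrite('pics/crop1.png',cv2.resize(im[70:245,90:450],None,fx=2.2,fy=2.2,interpolation=cv2.INTER_CUBIC))
for v in(150,200):
    row=g[v,225:265];print('line',v,225+row.argmin(),cast(c,[[225+row.argmin(),v]],.008)*1000)
```

```text
plate ((536.171875, -1.5970306396484375), (148.25820922851562, 337.74456787109375), 15.650713920593262)
railtop far 0.022 -73.98802 607.14746 -19.484982
low edge 0.022 -74.435104 593.15875 -21.15722
low edge 0.008 -74.43509 593.462 -22.222868
block mask ((552.5201416015625, -96.49600219726562), (48.69933319091797, 40.9906120300293), 78.58555603027344)
[[ 568.5  -87.8   31. ]
 [ 565.6 -101.8   31. ]
 [ 562.7 -116.    31. ]
 [ 547.   -83.4   31. ]
 [ 544.2  -97.5   31. ]
 [ 541.1 -111.6   31. ]]
line 150 243 [[539.56580993  30.71159686   8.        ]]
line 200 245 [[487.83374325  15.58841662   8.        ]]
```

View pics/crop1.png

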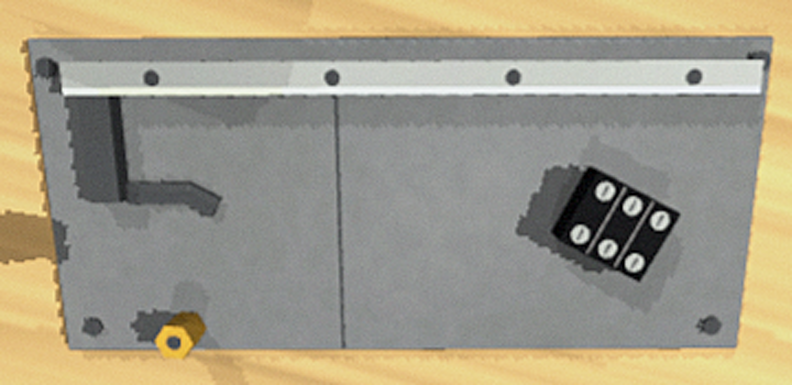

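```bash
python3 -m handwheel '{"delta_pos":[[-0.023,0.045,0],[-0.0225,0.0445,0],[0,0,0.05],[0,0,0.05],[0,0,0.05],[0,0,0.04],[0,0,0.013],[0,0,0.012],[0,0,0],[0,0,0]],"rot":[[0,0,0],[0,0,0],[0,0,0],[0,0,0],[0,0,0],[0,0,0],[0,0,0],[0,0,0],[0,0.06,0],[0,0,0]],"hand":[0.015,0.015,0.015,0.015,0.015,0.015,0.015,0.015,0.015,0.015]}'
cat >> h.py <<'E'
C=np.array([536.2,-1.6]);th=np.radians(15.65);ex=np.array([np.cos(th),np.sin(th)]);ey=np.array([-np.sin(th),np.cos(th)])
def jig(P):
    d=np.atleast_2d(P)[:,:2]*1000-C;return np.c_[d@ex,d@ey]
def st():
    s=r.read_state();f=s['ft_force'][:2];R=s['orientation']
    print('t %.2f jig'%s['time'],jig(s['ee_pos'])[0].round(1),'z %.1f'%(s['ee_pos'][2]*1000),'F jig',np.round([f@ex,f@ey,s['ft_force'][2]],1),'tilt %.3f'%(R[:2,2]@ex),'yaw %.2f'%(np.degrees(np.arctan2(R[1,0],R[0,0]))),'gap %.4f'%s['finger_gap']);return s
def look(name):
    "screw-based block pose in jig frame"
    c=r.calibration('wrist');im=r.capture('wrist')[:,:,::-1].copy();cv2.imwrite('pics/%s.png'%name,im)
    np.save('pics/%s.npy'%name,c,allow_pickle=True);return im,c
def grids(c,im,P,col=(0,0,255)):
    for u,v in proj(c,P): cv2.circle(im,(int(round(u)),int(round(v))),2,col,-1)
def w(x,y,z): return np.r_[(C+x*ex+y*ey)/1000,z/1000]
E
python3 - <<'E'
from h import *
st();look('w2')
E
```

```text
time: 4.78
ee_pos: [0.4992, -0.1119, 0.0172]
orientation: [[0.962, 0.265, 0.059], [0.265, -0.964, 0.016], [0.061, 0.001, -0.998]]
ft_force: [0.6, -0.8, 0.4]
finger_gap: 0.0148
t 4.78 jig [-65.4 -96.2] z 17.2 F jig [ 0.4 -0.9  0.4] tilt 0.061 yaw 15.38 gap 0.0148
```

View pics/w2.png

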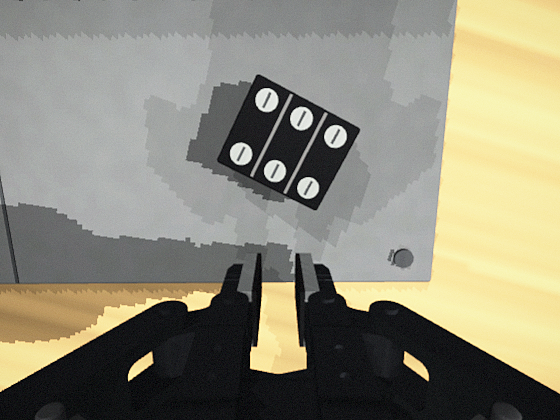

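The fingertips stand at v≈253, and the block's near corner at (317,210) lines up with the right finger. Push now.

```bash
python3 -m handwheel '{"delta_pos":[[0.005,0,0.0018],[0.005,0,0.0003],[0.005,0,0.0003],[0.005,0,0.0003],[0.005,0,0.0003],[0.005,0,0.0003],[0.005,0,0.0003],[0.005,0,0.0003],[0.005,0,0.0003],[0.005,0,0.0003],[0.005,0,0.0003],[0.005,0,0.0003]],"rot":[[0,0,-0.005],[0,0,0],[0,0,0],[0,0,0],[0,0,0],[0,0,0],[0,0,0],[0,0,0],[0,0,0],[0,0,0],[0,0,0],[0,0,0]],"hand":[0.015,0.015,0.015,0.015,0.015,0.015,0.015,0.015,0.015,0.015,0.015,0.015]}' >/dev/null
cat >> h.py <<'E'
def block(im,c):
    hsv=cv2.cvtColor(im,cv2.COLOR_BGR2HSV);s=((hsv[:,:,2]>150)&(hsv[:,:,1]<50)).astype(np.uint8);s[250:]=0
    k,_=cv2.findContours(s,cv2.RETR_EXTERNAL,cv2.CHAIN_APPROX_NONE);q=[]
    for a in k:
        A=cv2.contourArea(cv2.convexHull(a))
        (u,v),R=cv2.minEnclosingCircle(a)
        if 150<A<1500 and A>.75*np.pi*R*R: q.append((u,v))
    if len(q)<4: print('screws',len(q));return
    P=jig(cast(c,q,.031));rc=cv2.minAreaRect(P.astype(np.float32));b=cv2.boxPoints(rc)
    e=[b[1]-b[0],b[2]-b[1]];e=max(e,key=np.linalg.norm);a=(np.degrees(np.arctan2(e[1],e[0]))+180)%180-90
    print('block n%d'%len(q),'centre',P.mean(0).round(1),'rot %.1f'%a,np.round(rc[1],1))
E
python3 - <<'E'
from h import *
block(cv2.imread('pics/w2.png'),np.load('pics/w2.npy',allow_pickle=True).item())
st();block(*look('w3'))
E
```

```text
screws 0
t 6.33 jig [ -4.7 -95.9] z 14.8 F jig [-0.9 -0.6  0.7] tilt 0.060 yaw 15.69 gap 0.0149
screws 3
```

View pics/w3.png

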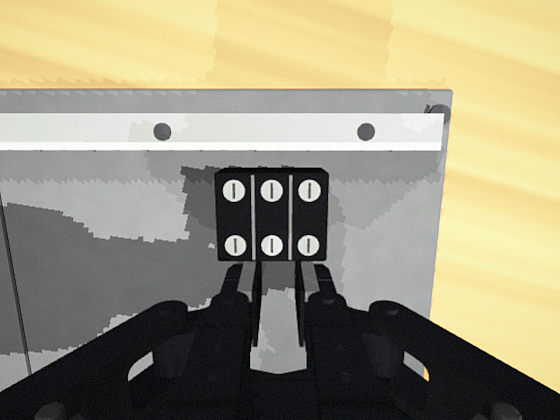

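```bash
sed -i 's/hsv\[:,:,2\]>150/hsv[:,:,2]>120/; s/  *s\[250:\]=0/;s[265:]=0/; s/;;/;/; s/if 150<A<1500 and A>.75/if 150<A<1500 and A>.6/' h.py
sed -i 's/s\[265:\]=0/s[265:]=0;s=cv2.morphologyEx(s,cv2.MORPH_CLOSE,np.ones((5,5)))/' h.py
python3 - <<'E'
from h import *
for n in('w2','w3'):
    im=cv2.imread(f'pics/{n}.png');block(im,np.load(f'pics/{n}.npy',allow_pickle=True).item())
print(im[100,240:300:6])
E
```

```text
screws 0
block n6 centre [ 24.2 -93.1] rot 0.0 [21.9 28.7]
[[168 173 170]
 [170 167 171]
 [165 168 167]
 [166 165 163]
 [173 175 170]
 [160 164 162]
 [168 167 165]
 [163 163 161]
 [168 166 165]
 [171 170 170]]
```

The block is square to the fingers, with rotation 0.0°. Its centre is at jig (24.2, -93.1), 7.8 mm short of the rail.

```bash
python3 -m handwheel '{"delta_pos":[[0.004,0,0.0002],[0.003,0,0.0002],[0.001,0,0],[0.001,0,0],[0,0,0]],"rot":[[0,0,0],[0,0,0],[0,0,0],[0,0,0],[0,0,0]],"hand":[0.015,0.015,0.015,0.015,0.015]}' >/dev/null
python3 -c "from h import *;st();block(*look('w4'))"
python3 -m handwheel '{"delta_pos":[[0.001,0,0],[0,0,0]],"rot":[[0,0,0],[0,0,0]],"hand":[0.015,0.015]}' >/dev/null
python3 -c "from h import *;st();block(*look('w5'))"
```

```text
t 7.00 jig [  3.4 -95.9] z 14.8 F jig [-1.7 -0.8 -0.1] tilt 0.059 yaw 15.70 gap 0.0146
block n6 centre [ 32.2 -93.1] rot 0.1 [21.9 28.7]
t 7.30 jig [  3.5 -95.9] z 14.8 F jig [-4.9 -2.4  2.1] tilt 0.057 yaw 15.72 gap 0.0149
block n6 centre [ 32.3 -93.1] rot -0.2 [28.7 21.9]
```

```bash
python3 -m handwheel '{"delta_pos":[[0.001,0,0],[0,-0.003,0],[0,-0.005,0],[0,-0.005,0],[0,-0.005,0],[0,-0.005,0],[0,-0.005,0],[0,-0.005,0]],"rot":[[0,0,0],[0,0,0],[0,0,0],[0,0,0],[0,0,0],[0,0,0],[0,0,0],[0,0,0]],"hand":[0.015,0.015,0.015,0.015,0.015,0.015,0.015,0.015]}' >/dev/null
python3 -c "from h import *;st();block(*look('w6'))"
```

```text
t 8.35 jig [  3.5 -63. ] z 14.8 F jig [-8.1 -3.1  3.7] tilt 0.055 yaw 15.75 gap 0.0147
block n6 centre [ 32.3 -60.2] rot 0.1 [21.8 28.7]
```

```bash
python3 -m handwheel '{"delta_pos":[[0,-0.005,0],[0,-0.006,0],[0,-0.006,0],[0,-0.006,0],[0,-0.006,0],[0,-0.006,0],[0,-0.006,0],[0,-0.006,0],[0,-0.006,0],[0,-0.006,0],[0,-0.006,0],[0,-0.005,0]],"rot":[[0,0,0],[0,0,0],[0,0,0],[0,0,0],[0,0,0],[0,0,0],[0,0,0],[0,0,0],[0,0,0],[0,0,0],[0,0,0],[0,0,0]],"hand":[0.015,0.015,0.015,0.015,0.015,0.015,0.015,0.015,0.015,0.015,0.015,0.015]}' >/dev/null
python3 -c "from h import *;st();block(*look('w7'))"
```

```text
t 9.90 jig [3.5 7.2] z 14.8 F jig [-7. -3.  4.] tilt 0.055 yaw 15.74 gap 0.0151
block n6 centre [32.2  9.9] rot -0.0 [28.7 21.9]
```

```bash
python3 -m handwheel '{"delta_pos":[[0,-0.005,0],[0,-0.006,0],[0,-0.006,0],[0,-0.006,0],[0,-0.006,0],[0,-0.006,0],[0,-0.006,0],[0,-0.006,0],[0,-0.006,0],[0,-0.006,0],[0,-0.006,0],[0,-0.005,0]],"rot":[[0,0,0],[0,0,0],[0,0,0],[0,0,0],[0,0,0],[0,0,0],[0,0,0],[0,0,0],[0,0,0],[0,0,0],[0,0,0],[0,0,0]],"hand":[0.015,0.015,0.015,0.015,0.015,0.015,0.015,0.015,0.015,0.015,0.015,0.015]}' >/dev/null
python3 -c "from h import *;st();block(*look('w8'))"
cp pics/w8.png pics/v8.png
```

```text
t 11.45 jig [ 3.5 77.3] z 14.7 F jig [-6.1 -2.6  2.8] tilt 0.055 yaw 15.72 gap 0.0150
block n6 centre [32.2 79.9] rot 0.1 [21.8 28.7]
```

View pics/w8.png

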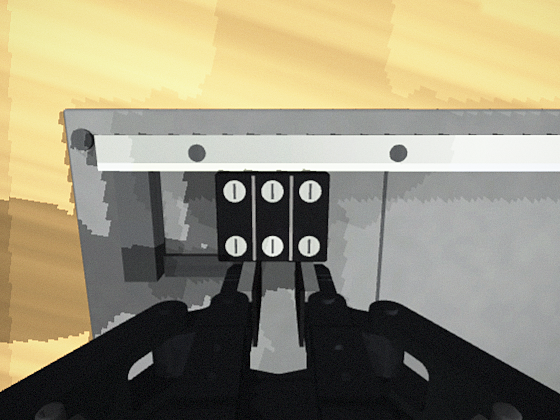

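The block is pinned on the rail at (272,215) and is entering the pocket. The stop face is at x≈162. The fingertip edge would pass within 3 mm of the stop, so I narrow the fingers first, then drag on.

```bash
python3 -m handwheel '{"delta_pos":[[0,0,0],[0,0,0],[0,0,0],[0,-0.004,0],[0,-0.005,0],[0,-0.005,0],[0,-0.005,0],[0,-0.004,0]],"rot":[[0,0,0],[0,0,0],[0,0,0],[0,0,0],[0,0,0],[0,0,0],[0,0,0],[0,0,0]],"hand":[0.01,0.007,0.005,0.005,0.005,0.005,0.005,0.005]}' >/dev/null
python3 -c "from h import *;st();block(*look('w9'))"
```

```text
t 12.50 jig [  3.4 100.5] z 14.4 F jig [-4.2 -2.2  1.4] tilt 0.055 yaw 15.70 gap 0.0050
block n6 centre [ 32.2 103. ] rot 0.1 [21.8 28.7]
```

```bash
python3 -m handwheel '{"delta_pos":[[0.001,0,0],[0,-0.002,0],[0,-0.002,0],[0,-0.001,0],[0,-0.001,0],[0,0,0]],"rot":[[0,0,0],[0,0,0],[0,0,0],[0,0,0],[0,0,0],[0,0,0]],"hand":[0.005,0.005,0.005,0.005,0.005,0.005]}' >/dev/null
python3 -c "from h import *;st();block(*look('w10'))"
python3 -m handwheel '{"delta_pos":[[0,-0.001,0],[0,-0.001,0],[0,0,0]],"rot":[[0,0,0],[0,0,0],[0,0,0]],"hand":[0.005,0.005,0.005]}' >/dev/null
python3 -c "from h import *;st();block(*look('w11'))"
```

```text
t 13.30 jig [  3.4 106. ] z 14.3 F jig [-6.9 -3.   2.5] tilt 0.053 yaw 15.73 gap 0.0051
block n6 centre [ 32.2 107.9] rot -0.0 [28.7 21.8]
t 13.72 jig [  3.5 108. ] z 14.1 F jig [-6.2 -2.9  0.5] tilt 0.053 yaw 15.73 gap 0.0048
block n6 centre [ 32.2 108. ] rot -0.1 [28.7 21.7]
```

```bash
python3 -m handwheel '{"delta_pos":[[-0.001,0,0],[-0.002,0,-0.0002],[-0.004,0,-0.0003],[-0.006,0,-0.0005],[-0.006,0,-0.001],[0,0,-0.02],[0,0,-0.05],[0,0,-0.05],[0,0,0]],"rot":[[0,0,0],[0,0,0],[0,0,0],[0,0,0],[0,0,0],[0,0,0],[0,0,0],[0,0,0],[0,0,0]],"hand":[0.005,0.005,0.005,0.005,0.005,0.005,0.005,0.005,0.005]}' >/dev/null
python3 - <<'E'
from h import *
st();im,c=look('w12');block(im,c)
# expected screw-plane block outline at z=30 vs. image
P=[w(14,86,30),w(50,86,30),w(50,130,30),w(14,130,30)];print(proj(c,P).round(1))
u0,v0=proj(c,[w(32,108,30)])[0].astype(int);k=im[max(0,v0-80):v0+120,max(0,u0-130):u0+130];cv2.imwrite('pics/f.png',cv2.resize(k,None,fx=3,fy=3,interpolation=cv2.INTER_CUBIC))
E
```

```text
t 14.90 jig [-16.5 107.5] z 140.0 F jig [ 0.2  0.2 -0.7] tilt 0.070 yaw 15.70 gap 0.0050
screws 0
[[306.9 177.4]
 [307.8 127.6]
 [246.9 127.5]
 [247.7 177.3]]
```

View pics/f.png

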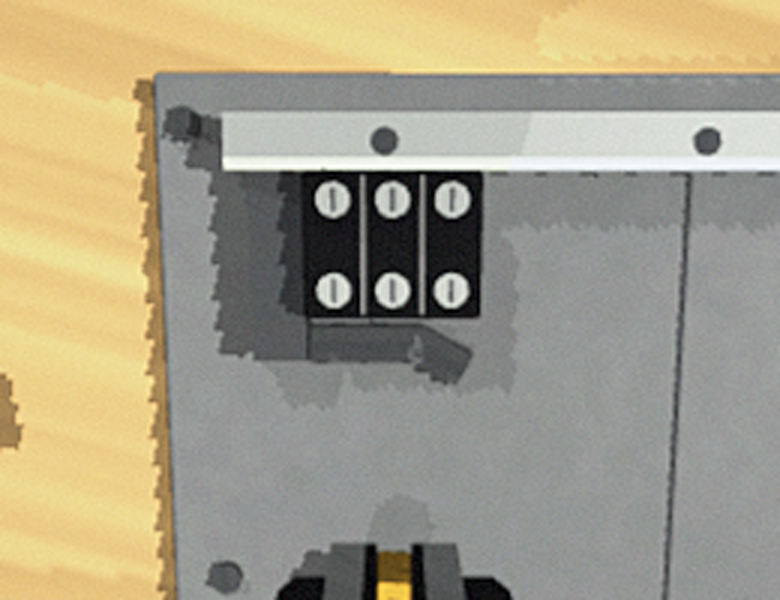

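The close-up shows the block flush in the corner, with its far edge on the rail's white face and its left edge at the stop. The standoff is still there, behind the raised fingers. I make one last numeric check and then hand in.

```bash
sed -i 's/150<A<1500/50<A<1500/' h.py
python3 - <<'E'
from h import *
block(*look('w13'))
t=r.capture('top')[:,:,::-1];a=cv2.imread('pics/top0.png')
h=[cv2.inRange(cv2.cvtColor(np.ascontiguousarray(x[225:250,225:260]),cv2.COLOR_BGR2HSV),(15,150,80),(30,255,255)) for x in(a,t)]
print('brass px before/after',[np.argwhere(x>0).mean(0).round(1) for x in h])
for n,(v0,v1,u0,u1) in dict(tray=(215,285,105,160),jar=(145,180,125,160),pliers=(175,245,395,430)).items():
    print(n,np.abs(a[v0:v1,u0:u1].astype(int)-t[v0:v1,u0:u1]).mean().round(2))
print(r.job_done())
E
```

```text
block n6 centre [ 31.7 108. ] rot -0.2 [29. 22.]
brass px before/after [array([nan, nan]), array([nan, nan])]
tray 13.01
jar 4.8
pliers 4.66
the job is handed in; nothing more can be done
None<stdin>:5: RuntimeWarning: Mean of empty slice.
  ret = um.true_divide(
```

The block is in the corner pocket, flush against both the rail and the end stop as far as the cameras can tell. The job was handed in at about 15 s.

**What I did:** I pushed the block up to the rail with two fingertips and it ended square (about 0.1°) at jig y = -93 mm, well before the line. I then kept it pinned with about 5–8 N and dragged it past the line into the corner. It stopped moving at the end stop while the fingers slid on about 2 mm. I drew the fingers back and lifted them clear.

**Last checks:**
- **Block position:** the final measurement was jig (31.7, 108.0) mm, turned -0.2°, against a target of (32, 108). The 0.3 mm in x is within camera error. The close-up showed no gap at the rail or at the stop.
- **Lifting or tipping:** nothing in the pictures or forces suggested either, but I did not measure the block's height.

**Checks that failed or were inconclusive:**
- **Standoff:** the colour mask in the top view found no brass pixels before or after, so it says nothing. The last wrist picture shows brass in the standoff's area, partly hidden by the fingers, and the planned path kept the fingers well away from it.
- **Tray, jar and pliers:** the before-and-after picture differences were 4.7 for the jar and pliers and 13 for the tray. I did not look into the tray's higher figure. The arm's shadow or a change of lighting could explain it, and the arm never came down near any of the three.

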